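Stow a core in its stall and flip the tag over

TASK

Of the three small specimen stalls, one has a small core still standing in its mouth. Push that core along the lane until it is fully home against the end stop, then flip that stall's hinged tag right over its pivot with a fingertip, so that it lies flat across the mouth and shows its solid disc. Only push and flip, lightly: do not grip or lift the core or the tag, and leave the other two stalls and everything else on the table as they are.

Things in the scene. Friction and masses are not known exactly. Their poses are not given: they have to be found in the camera images.
- stall_1: Stall with the core in its mouth, fixed to the table. Origin: middle of the underside, on the table; x along the lane from the mouth to the end stop, y to its left, z up. In mm: base x -67..67, y -33..33 (flanges to +-46), lane floor z 6; side walls' inner faces y +-27, from x -38, 4 thick, tops z 43 left, 46 right; rubber face of the stop at x 61, up to z 37. Hinge lugs on the left wall up to z 54; ledge under the open tag to y 41.
- stall_2: Like stall_1, but already stowed: a core stands behind its closed tag. Leave alone. Origin: middle of the underside, on the table; x along the lane from the mouth to the end stop, y to its left, z up.
- stall_3: Like stall_1, but empty, its tag open. Leave alone. Origin: middle of the underside, on the table; x along the lane from the mouth to the end stop, y to its left, z up.
- stall_1_home (a point): Point on the lane floor of stall_1 (36 mm past the stall's origin along the lane) where the core's origin is when it touches the end stop.
- core_job: Small asphalt core to be pushed home, an upright cylinder 50 mm across, 51 mm high, 0.16 to 0.3 kg, loose on the lane floor of stall_1. Origin: centre of its underside. It starts 56 to 72 mm short of home, where it is in the tag's way, with 2 mm of play to each wall.
- tag_1 (a joint): Hinge of stall_1's tag, rad. 0: open, the tag lies level out to the stall's left (+y), raised ring on top, free air below (underside 47 mm above the table). Grows as the outer end is raised: 1.57 upright, 3.14 flat across the mouth, end on the right wall, solid disc on top. Swings freely (50 g, slight friction): past upright it falls over, short of it it falls back.
- tag_1_hinge (a point): Fixed point, middle of the hinge line of stall_1's tag, on top of the left wall, 49 mm above the table; the line runs along the lane. The tag is 36 mm wide along it and 4 mm thick, and reaches 59 mm from it. Along the lane it covers x -31 to 5 mm of the stall.
- tag_1_tip (a point): Middle of the free end of stall_1's tag, 59 mm from the hinge line; moves with the tag.
- tag_2 (a joint): Hinge of stall_2's tag; 3.14 at the start (flat across the lane mouth, disc up).
- tag_3 (a joint): Hinge of stall_3's tag; 0 at the start (open, lying to the stall's left, ring up).
- core_stowed: Small asphalt core like core_job, 50 mm across and 49 mm high, behind the closed tag of stall_2. Origin: centre of its underside.
- core_spare: A third small core, 50 mm across, 53 mm high, standing behind the stalls: bystander.
- tape_roll: Roll of tape lying flat, 108 mm across, 48 mm high, behind the stalls: bystander.
- crayon_box: Small carton 50 x 85 x 22 mm, right of the stalls: bystander.
- jar: Screw-top jar 51 mm across, 72 mm high, behind the stalls: bystander.
- pen: Capped marker pen, 135 mm long, 18 mm high, lying across in front of the stalls: bystander.

How it is judged:
On the way, in this order (a step that is already met when the one before it is completed fails the run):
1. the core is home against the end stop, the tag not yet over (x of core_job in the frame of stall_1 between 0.031 and 0.039 m and angle between core_job's own z axis and vertical below 0.1 rad and value of joint tag_1 below 1.6 rad), for 0.2 s.
2. the tag is flipped over and lies across the mouth (value of joint tag_1 above 3 rad), for 0.2 s.
At the end, for the whole second after the job is handed in: The core stands upright within 5 mm of the end stop and at rest; its stall's tag lies flat across the mouth (within 0.14 rad), disc up; the other two tags are as they were (x of core_job in the frame of stall_1 between 0.031 and 0.039 m and angle between core_job's own z axis and vertical below 0.1 rad and value of joint each of tag_1, tag_2 above 3 rad and linear speed of core_job below 0.01 m/s and value of joint tag_3 below 0.15 rad); the robot touches nothing.
It fails at once if the core is lifted off the lane floor (10 mm) or tipped (height (world z) of core_job above 0.016 m or angle between core_job's own z axis and vertical above 0.35 rad).
It fails at once if the tag is gripped or forced (more than 25 N on it) (contact force between the fingers and tag_1 above 25 N).
It fails at once if the core is gripped (more than 32 N of finger force on it) (contact force between the fingers and core_job above 32 N).
It fails at once if another stall's tag or its core is moved (value of joint tag_2 below 2.8 rad or value of joint tag_3 above 0.35 rad or distance of core_stowed from where it was at the start of the episode above 0.015 m).
It fails at once if a bystander is moved more than 20 mm (distance of any of core_spare, tape_roll, crayon_box, jar, pen from where it was at the start of the episode above 0.02 m).
It also fails if it takes over 58 s, if anything falls off the work surface, if the arm or the gripper's body presses on something with over 40 N, if the wrist force passes 120 N, or if a joint passes its speed limit or range.

ROBOT

A 6-joint arm with a two-finger parallel gripper is mounted at the origin on a cart in front of the work surface, level with it; the furniture and walls round the work are solid. World frame = base frame: x ahead of the robot, y to its left, z up, the work surface at z = 0. Lengths are in m, angles in rad, forces in N, time in s.
With the tool pointing down it reaches from about 0.375 to 0.9 m from the base axis. Payload 3.1 kg.
Tool frame: the origin (TCP) lies at the very end of the fingers, on their centre line; the grasp point (between the pads) lies behind it (ctrl.grip_point_offset is the z of the grasp point in the tool frame, in m); z points along the fingers, y is the line along which they close (so a half turn about z gives the same grasp; the last joint's range is limited). The gripper opens to 87 mm and grips with 3 to 60 N. Pads are 19 mm wide; open, the fingers measure 117 mm over their backs; the gripper's body (75 mm by 190 mm) begins 51 mm behind the grasp point.
Start: joints at [-1.31, 0.527, 1.433, -0, 1.181, -0.178], TCP at [0.266, -0.566, 0.223] pointing down, gripper open.
Joint ranges: [-3.08, 3.08], [-0.75, 2.2], [0.22, 2.44], [-1.43, 4.57], [0, 2.65], [-2.85, 2.85]. Speed limits (rad/s): [2.79, 2.79, 3.14, 3.14, 3.14, 3.14].

INTERFACE

Orientations are given as a unit quaternion [x, y, z, w].
In Python, from cell import sensors, cams, ticket, ctrl gives the robot as it stands.
- The arm moves only by the tool carry_out, never from a script. Its argument "steps" is a list of rows, each a list of 4 numbers: the shift along the world's x, y, z in units of 0.03 m (1.0 is 0.03 m), then the turn about the world's z in units of pi/2 rad (1.0 is pi/2 rad). In form: [[x, y, z, roll], ...]. A call has 1 to 10 rows; each row shifts and turns the commanded pose from where the row before left it; what a row does not reach is not made up. A row lasts 1/12 s, in which the tool goes at most 41.7 mm and 7.16 degrees, less where a joint would pass 70% of its speed; a pose out of reach is approached as far as the arm can. A call with a number of a shift or a turn outside -1 to 1 is refused whole. A call with a gripper value outside its range is refused whole. "fingers" is the closure, from -1 (fully open) to 1 (shut), set as the call begins (left out, the last holds). The fingers move at their own pace and stop on an object; "newtons" is the grip in N (left out, the last holds). Time passes only in rows, so rows that do not move let the fingers close. It gives the time, the measured TCP pose, the force, the opening and the grip force at its end, in the units of the state.
- sensors.get_state(): the state, without advancing time (a new reading comes with each control period).
- cams.capture(name): name is "side" or "top" or "wrist"; returns (picture, depth): 400x640x3 uint8, red, green, blue; 400x640 float32, m along the optical axis (not along the pixel's ray), 0 where there is no reading.
- cams.camera_params(name): a dict with "intrinsics" (3x3 intrinsics, pixels), "distortion" ([k1, k2, p1, p2, k3] as OpenCV has them; the pictures are not rectified), "T" (4x4, takes a point from camera to world coordinates); the wrist camera has in their place "tool_from_camera" (4x4, takes a point from camera to tool coordinates, whose origin is the TCP and whose axes are the flange's). Camera axes: x right, y up, looking along -z (the intrinsics and any distortion apply to the point x, -y, -z); pixel columns grow to the right and rows downward; lengths in m; the calibration is good to about 2 mm. A picture is of the moment at which its call begins: read the wrist's pose just before it. camera_params takes no time and is no camera call.
- ticket.job_done(): hands the job in; it is judged then, once.
The state is a dict: "time": time; "q": joint angles; "joint_vel": joint speeds; "joint_efforts": joint torques, N m; "tcp_pos": TCP position; "eef_rot": TCP orientation; "ft_force": force on the tool from outside, world axes, zero at the start; "ft_torque": the same for the moment, N m; "opening": finger opening in m; "grasp_force": force on a finger pad.
Only numpy, scipy, OpenCV 4.12 (cv2) and the standard library are available. Lean on these libraries where they do the work, as an engineer would, in place of code of your own. Each camera call takes 0.05 s, during which the arm holds its last target. There are 200 camera calls.

## Working session

There is one attempt and no reset: what is moved stays moved. The work goes in short steps, Python scripts to look and compute and a tool call to move; the robot and the scene stay as the last step left them, time stands still between calls to the robot, and variables do not carry over. Pictures are saved under pics/ and viewed, at most 10 in all, crops included, and the job is handed in when it is done.

Besides the shell and the picture viewer there is one more tool, called as name([rows], argument=value, ...), one row to a line, values as JSON. carry_out: Moves the arm, as the interface text tells. Its arguments: {"type":"object","properties":{"steps":{"type":"array"},"fingers":{"type":"number"},"newtons":{"type":"number"}},"required":["steps"]}

```bash
mkdir -p pics; cat > h.py <<'E'
import numpy as np, cv2
from cell import sensors, cams, ticket, ctrl
def shot(n,name):
    p,d=cams.capture(n); cv2.imwrite(f'pics/{name}.png',p[:,:,::-1]); np.save(f'pics/{name}.npy',d); return p,d
def ray(n,uv):
    c=cams.camera_params(n); T=np.array(c['T'])
    q=cv2.undistortPoints(np.array(uv,float).reshape(-1,1,2),np.array(c['intrinsics'],float),np.array(c['distortion'],float)).reshape(-1,2)
    r=np.c_[q[:,0],-q[:,1],-np.ones(len(q))]@T[:3,:3].T
    return T[:3,3],r
def onz(n,uv,z):
    o,r=ray(n,uv); return o+r*((z-o[2])/r[:,2])[:,None]
def dep(n,uv,d):
    o,r=ray(n,uv); return np.array([o+rr*d[int(v),int(u)] for rr,(u,v) in zip(r,uv)])
E
python3 - <<'E'
from h import *
for n in('top','side'):
    p,d=shot(n,n+'0'); c=cams.camera_params(n); print(n,np.round(c['T'],3).tolist(),np.round(c['intrinsics'],1).tolist(),c['distortion'],d.min(),d.max())
s=sensors.get_state();print(s['time'],s['tcp_pos'],s['eef_rot'],s['ft_force'],s['opening'],ctrl.grip_point_offset)
E
```

```text
top [[0.023, 0.994, -0.109, 0.462], [-1.0, 0.025, 0.019, -0.134], [0.021, 0.108, 0.994, 1.094], [0.0, 0.0, 0.0, 1.0]] [[405.3, 0.0, 318.6], [0.0, 405.3, 198.3], [0.0, 0.0, 1.0]] [-0.10244592  0.          0.          0.          0.        ] 0.0 2.0101728
side [[0.99, 0.074, -0.12, 0.446], [-0.14, 0.594, -0.792, -1.155], [0.013, 0.801, 0.599, 0.841], [0.0, 0.0, 0.0, 1.0]] [[435.7, 0.0, 323.0], [0.0, 435.7, 195.1], [0.0, 0.0, 1.0]] [-0.1057795  0.         0.         0.         0.       ] 0.0 3.9557567
0.1 [ 0.26538074 -0.56511931  0.2216835 ] [ 9.76030006e-01  2.17633801e-01 -4.86874713e-05 -9.76372225e-04] [-0.16363115  0.53636493  0.77999063] 0.08719820543834478 -0.0187
```

View pics/top0.png

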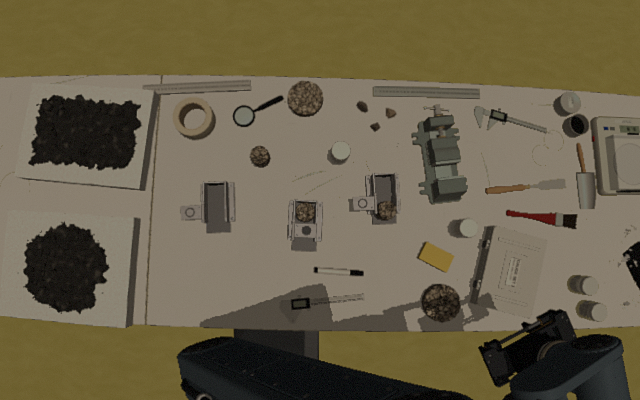

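View pics/side0.png

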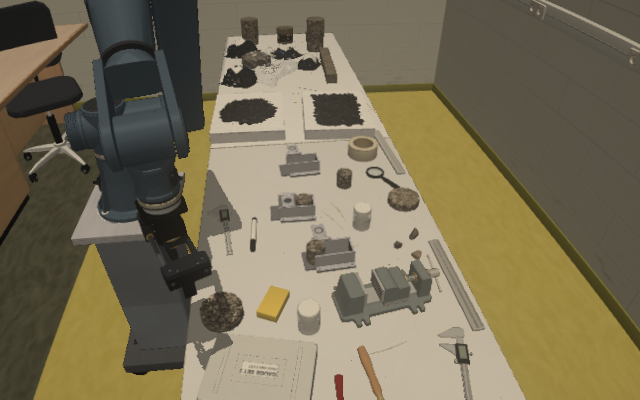

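The top view shows stall_1 at about (382,197), with its core at the mouth (386,211) and its open tag at (362,204). Stall_2 is at (305,220) and stall_3 at (215,205). Next I'll zoom in on stall_1.

```bash
python3 - <<'E'
from h import *
a=cv2.imread('pics/top0.png')[160:235,340:420]; b=cv2.imread('pics/side0.png')[215:280,295:365]
a=cv2.resize(a,None,fx=7,fy=7,interpolation=cv2.INTER_CUBIC); b=cv2.resize(b,(245,228))
cv2.imwrite('pics/c1.png',a)
d=np.load('pics/top0.npy')
# points above thresholds in neighbourhood
vs,us=np.mgrid[165:235,340:420]; uv=np.c_[us.ravel(),vs.ravel()]
P=dep('top',uv,d).reshape(70,80,3); np.save('pics/P.npy',P)
z=(P[:,:,2]*1000).round().astype(int)
for r in range(0,64,3): print(165+r,' '.join('%3d'%v for v in z[r,4:68:2]))
print('table',np.median(z[:, 70:]))
E
```

```text
165   0  -1   3  -2   2  -2  -3   0  -1  -1  -1  -3   0  -4  -1  -3  -3   2  -3   0  -1  -5  -3  -6   0  -5   2   0   1  -1  -1  -3
168  -3  -4   0   0  -2  -2  -3  -2  -2   0   0   2  -4   0  -1   1   1  -1  -4   1  -1  -2  -2   1  -3   1  -4   0   2   1  -1   0
171  -4  -2  -2  -3   0  -2  -2  -2  -3  -4   1   2  -3  -1  -1   0  -2  -1  -2  -1   2   1  -2   1   1 1094  -5   0   0  -2   0  -1
174   0  -3  -3  -2  -4  -4 1094  -3  -3  -1  -5  -2  -2  -1  34  41  40  36  41  36  37  36  37  38  35  35  42   0  -2   0  -1   1
177  -2  -2   2  -1  -1  -6  -4  -3  -2   1  -5   7   7   3  31  40   4   5   5   5   4   3   3   5   9  36  42  10  -2 1094  -1   1
180   0  -1   0   0  -2   3  -2   0  -2  -1  -1   9   6   6  29  41   3   5   7   6   3   7   2   4   8  32  44   8   1  -3  -1   1
183  -1  -4  -1  -2   0   0  -1  -2  -2   0   0   9   9   9  30  43   8   4   3   6   4   1   7   1   6  28  46   6   0   0  -1  -1
186  -4  -1  -4   0  -2   1   1  -2  -1  -2  -1   9   5   8  24  42   0   6  -2   6   1   7   4   5   5  28  44   7  -2  -1   1   1
189   1  -2  -1  -2  -2  -1   0   0  -1  
[... 1119 characters left out ...]
3  54  32  -1  -1  -1  -6  -3
216  -1  -3  -2  -1  -3  -4  -1   0  -2  -1  -3  -6  -2  -6   3   5   9  35  51  57  54  55  56  54  54  52   0  -2   0  -6   0  -2
219  -1  -1   0  -4   0  -3  -1   3  -2  -2  -1  -4  -3   2   9   4   6   4  20  38  48  52  57  55   2   5   0  -2  -4  -4  -4  -3
222  -5  -1  -2  -1  -2   1  -2   1  -1  -2  -5  -2  -5   3   4   4   5   4   3   4   5   6   5   1   6   2   5   0  -2  -2   0  -2
225   1   1  -5  -1   0  -1  -1  -2  -1   2  -2   0  -1  -2  -1  -3  -3  -3  -2  -2  -4  -2  -2  -5  -3   0  -2  -2   1   1  -3  -4
228  -1  -4   0  -3  -3   0  -2  -3  -1  -3  -1  -5  -1   0  -4  -3  -1  -1   1   0   4  -1  -6  -2   0   1  -2   0  -4  -4   0  -7
table -2.0
```

View pics/c1.png

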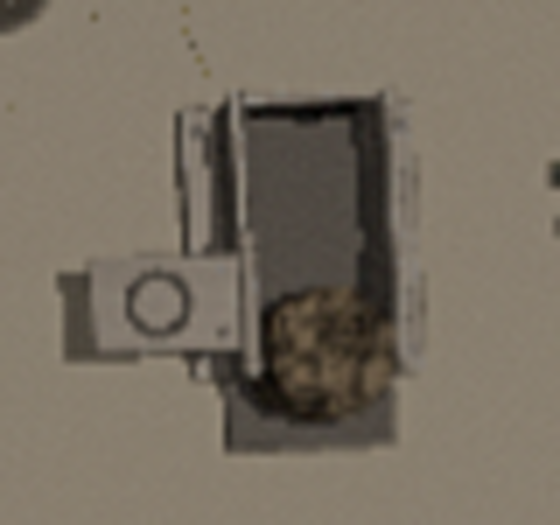

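```bash
python3 - <<'E'
from h import *
P=np.load('pics/P.npy'); z=P[:,:,2]; U=np.arange(340,420)
def line(name,rows,lo,hi,ua,ub,zz):
    uv=[]
    for v in rows:
        r=z[v-165]; k=[u for u in range(ua,ub) if lo<r[u-340]<hi]
        if k: uv.append([(min(k)+max(k))/2,v])
    q=onz('top',uv,zz)[:,:2]; vx,vy,x0,y0=cv2.fitLine(q.astype(np.float32),cv2.DIST_HUBER,0,.01,.01).ravel()
    if vx<0: vx,vy=-vx,-vy
    print(name,'yaw',np.arctan2(vy,vx),'y at x=.45',y0+(0.45-x0)*vy/vx,len(q),q[0],q[-1])
line('R',range(178,200),.039,.06,390,402,.046)
line('L',range(178,194),.037,.06,370,378,.043)
def rect(name,m,zz):
    vs,us=np.nonzero(m); q=onz('top',np.c_[us+340,vs+165],zz)[:,:2]
    r=cv2.minAreaRect((q*1000).astype(np.float32)); print(name,r,np.round(cv2.boxPoints(r)).tolist())
m=(z>.043)&(z<.08)&(U[None]<374); m[:25]=0
rect('tag',m,.051)
c=lambda pts:np.array([[(x+.5)/7-.5+340,(y+.5)/7-.5+160] for x,y in pts])
print('tag corners',onz('top',c([(90,258),(97,352),(240,350),(238,258)]),.051).round(4).tolist())
print('mouth base corners',onz('top',c([(226,450),(395,442)]),.006).round(4).tolist())
print('stop top corners',onz('top',c([(245,95),(385,95)]),.037).round(4).tolist())
p=c([(330,285),(330,423),(262,350),(398,350)])
print('core top',onz('top',p,.057).round(4).tolist())
m=(z>.047)&(z<.07)&(U[None]>379); vs,us=np.nonzero(m); q=onz('top',np.c_[us+340,vs+165],.057)[:,:2]; print('core c',np.median(q,0),cv2.minEnclosingCircle((q*1000).astype(np.float32)))
# side check: core
ps=cv2.imread('pics/side0.png')[210:280,295:365]; cv2.imwrite('pics/c2.png',cv2.resize(ps,None,fx=8,fy=8,interpolation=cv2.INTER_CUBIC))
E
```

```text
R yaw 0.067786664 y at x=.45 -0.36701882 22 [ 0.63578571 -0.35491853] [ 0.58014795 -0.35763678]
L yaw 0.007247509 y at x=.45 -0.2982816 16 [ 0.63464137 -0.29694757] [ 0.59486546 -0.29987894]
tag ((570.924072265625, -268.8426208496094), (44.4024543762207, 52.75554275512695), 1.3759351968765259) [[548.0, -243.0], [549.0, -296.0], [594.0, -295.0], [592.0, -242.0]]
tag corners [[0.5834, -0.241, 0.051], [0.5485, -0.2441, 0.051], [0.5505, -0.2973, 0.051], [0.5848, -0.2962, 0.051]]
mouth base corners [[0.5156, -0.2993, 0.006], [0.5201, -0.365, 0.006]]
stop top corners [[0.6488, -0.3007, 0.037], [0.6503, -0.3543, 0.037]]
core top [[0.5749, -0.3297, 0.057], [0.5238, -0.33, 0.057], [0.5502, -0.3045, 0.057], [0.5514, -0.3552, 0.057]]
core c [ 0.54997969 -0.3330424 ] ((582.7357177734375, -337.0761413574219), 58.23137283325195)
```

View pics/c2.png

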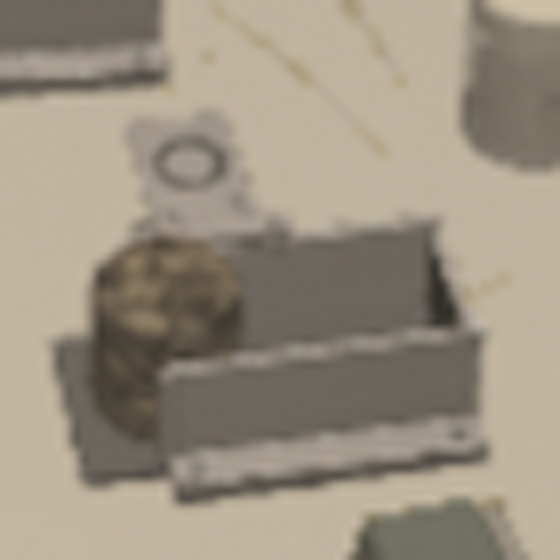

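The side crop confirms the layout: the core is at the mouth (about (165,330) in the crop), the lane points right and the tag is open at the back (190,170). My estimate is a stall_1 origin of (0.583,-0.330), yaw 0.04 and core centre at (0.550,-0.330). That puts the core about 33 mm behind the origin, which agrees with the given range. First move: stage behind the core with the fingers closed and the closing line along the lane.

carry_out([
  [0.75,0.78,0,0.075],
  [0.75,0.78,0,0.075],
  [0.75,0.78,0,0.075],
  [0.75,0.78,0,0.075],
  [0.75,0.78,0,0.075],
  [0.75,0.78,0,0.075],
  [0.75,0.78,0,0.075],
  [0.75,0.78,0,0.075],
  [0.7,0.78,0,0.075],
  [0.6,0.78,0,0.075],
], fingers=1, newtons=5)

```text
time: 0.93
tcp_pos: [0.4857, -0.3302, 0.2221]
eef_rot: [0.688, 0.725, 0.0, -0.0]
ft_force: [-0.0, -1.0, -0.2]
opening: 0.0287
grasp_force: 0.0
```

carry_out([
  [0,0,-0.8,0],
  [0,0,-0.8,0],
  [0,0,-0.8,0],
  [0,0,-0.8,0],
  [0,0,-0.8,0],
  [0,0,-0.8,0],
  [0,0,-0.8,0],
  [0,0,-0.8,0],
  [0,0,0,0],
  [0,0,0,0],
])

```text
time: 1.77
tcp_pos: [0.4836, -0.3308, 0.0293]
eef_rot: [0.691, 0.723, 0.0, -0.002]
ft_force: [0.0, 0.6, 0.8]
opening: 0.0005
grasp_force: 0.0
```

```bash
python3 - <<'E'
from h import *
p,d=shot('top','t1'); a=p[160:245,330:430,::-1]; p2,_=shot('side','s1'); b=p2[180:290,250:370,::-1]
a=cv2.resize(a,None,fx=4.5,fy=4.5,interpolation=cv2.INTER_CUBIC);b=cv2.resize(b,(390,382))
m=np.zeros((400,800,3),np.uint8); m[:382,:400]=a[:382,:400];m[:382,405:795]=b;cv2.imwrite('pics/m1.png',m)
print(sensors.get_state()['opening'])
E
```

```text
0.00036260977702689125
```

View pics/m1.png

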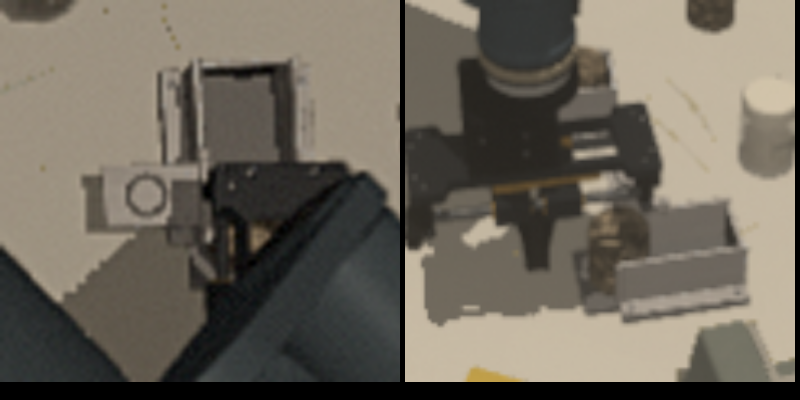

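Left: the closed fingers are behind the mouth. Right: the fingers stand vertical just short of the core, with the gripper body clear above it. Now I'll push gently.

carry_out([
  [0.2,0.005,0,0],
  [0.2,0.005,0,0],
  [0.2,0.005,0,0],
  [0.15,0.005,0,0],
  [0.15,0.005,0,0],
  [0.15,0.005,0,0],
  [0.15,0.005,0,0],
  [0.15,0.005,0,0],
  [0.15,0.005,0,0],
  [0.15,0.005,0,0],
])

```text
time: 2.7
tcp_pos: [0.5341, -0.3301, 0.0305]
eef_rot: [0.691, 0.723, -0.0, -0.0]
ft_force: [-2.9, -0.3, 2.0]
opening: 0.0008
grasp_force: 1.2
```

carry_out([
  [0.15,0.005,0,0],
  [0.15,0.005,0,0],
  [0.15,0.005,0,0],
  [0.15,0.005,0,0],
  [0.15,0.005,0,0],
  [0.1,0.004,0,0],
  [0.1,0.004,0,0],
  [0.1,0.004,0,0],
])

```text
time: 3.37
tcp_pos: [0.5657, -0.3291, 0.0305]
eef_rot: [0.691, 0.723, -0.0, -0.0]
ft_force: [-2.3, 0.2, 1.0]
opening: 0.0007
grasp_force: 1.2
```

carry_out([
  [0.1,0.004,0,0],
  [0.1,0.004,0,0],
  [0.05,0.002,0,0],
  [0.05,0.002,0,0],
  [0.05,0.002,0,0],
])

```text
time: 3.78
tcp_pos: [0.5761, -0.3287, 0.0305]
eef_rot: [0.691, 0.723, -0.0, -0.0]
ft_force: [-2.1, -0.1, 0.8]
opening: 0.0004
grasp_force: 1.1
```

carry_out([
  [0.05,0.002,0,0],
  [0.05,0.002,0,0],
  [0.03,0.001,0,0],
  [0,0,0,0],
])

```text
time: 4.12
tcp_pos: [0.5802, -0.3286, 0.0305]
eef_rot: [0.691, 0.723, 0.0, 0.0]
ft_force: [-0.8, -0.2, 0.5]
opening: 0.0004
grasp_force: 0.7
```

carry_out([
  [0.04,0.002,0,0],
  [0.04,0.002,0,0],
  [0.03,0.001,0,0],
  [0,0,0,0],
])

```text
time: 4.45
tcp_pos: [0.5835, -0.3284, 0.0306]
eef_rot: [0.691, 0.723, 0.0, 0.0]
ft_force: [-1.7, -0.9, 0.3]
opening: 0.0004
grasp_force: 0.8
```

carry_out([
  [0.04,0.002,0,0],
  [0.04,0.002,0,0],
  [0,0,0,0],
])

```text
time: 4.7
tcp_pos: [0.5855, -0.3283, 0.0305]
eef_rot: [0.691, 0.723, -0.0, -0.0]
ft_force: [-2.1, 0.7, 0.9]
opening: 0.0003
grasp_force: 1.4
```

carry_out([
  [0.04,0.002,0,0],
  [0.04,0.002,0,0],
  [0,0,0,0],
])

```text
time: 4.95
tcp_pos: [0.5857, -0.328, 0.0305]
eef_rot: [0.69, 0.723, -0.001, -0.002]
ft_force: [-7.5, -1.4, 4.3]
opening: 0.0006
grasp_force: 4.3
```

The force rose to 7.5 N and motion stopped, so the core is against the stop. I'll back out, rise and check.

carry_out([
  [-0.3,0,0,0],
  [-0.6,-0.02,0,0],
  [-0.6,-0.02,0,0],
  [-0.6,-0.02,0,0],
  [0,0,0.8,0],
  [0,0,0.8,0],
  [0,0.4,0.8,0],
  [0,0.8,0.8,0],
  [0,0.8,0.8,0],
  [0,0.8,0,0],
])

```text
time: 5.78
tcp_pos: [0.5285, -0.2474, 0.1554]
eef_rot: [0.691, 0.723, 0.001, 0.006]
ft_force: [1.2, -0.5, 0.6]
opening: 0.0001
grasp_force: 0.0
```

carry_out([
  [0.4,0.6,0,0],
  [0.5,0.4,0,0],
  [0.5,0,0,0],
  [0,0,0,0],
])

```text
time: 6.12
tcp_pos: [0.5707, -0.2156, 0.1512]
eef_rot: [0.69, 0.724, 0.001, 0.003]
ft_force: [-0.1, 0.9, 0.4]
opening: 0.0006
grasp_force: 0.0
```

```bash
python3 - <<'E'
from h import *
print(sensors.get_state()['tcp_pos'])
p,d=shot('top','t2'); a=p[160:245,330:430,::-1]; p2,_=shot('side','s2'); b=p2[180:290,250:370,::-1]
a=cv2.resize(a,None,fx=4,fy=4,interpolation=cv2.INTER_CUBIC);b=cv2.resize(b,(390,382))
m=np.zeros((400,800,3),np.uint8); m[:340,:400]=a[:382,:400];m[:382,405:795]=b;cv2.imwrite('pics/m2.png',m)
E
```

```text
[ 0.5706637  -0.21559109  0.15122494]
```

View pics/m2.png

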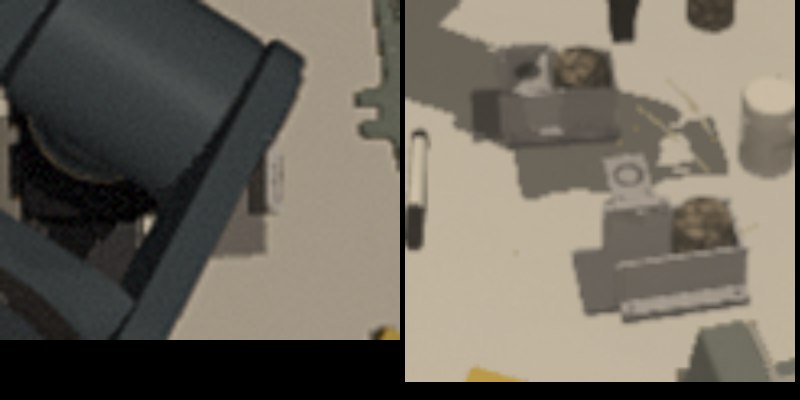

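The side view shows the core at the far end against the stop, with the tag still open. I'll go down outside the tag's free end.

carry_out([
  [-0.1,0,-0.7,0],
  [-0.05,0,-0.8,0],
  [0,0,-0.8,0],
  [0,0,-0.8,0],
  [0,0,-0.75,0],
  [0,0,0,0],
  [0,-0.15,0,0],
  [0,-0.15,0,0],
  [0,-0.1,0,0],
  [0,0,0,0],
])

```text
time: 7.05
tcp_pos: [0.5638, -0.2299, 0.0369]
eef_rot: [0.691, 0.723, 0.0, 0.002]
ft_force: [-0.2, -0.3, -0.9]
opening: 0.0005
grasp_force: 0.0
```

carry_out([
  [0,-0.05,0,0],
  [0,-0.05,0,0],
  [0,0,0,0],
])

```text
time: 7.3
tcp_pos: [0.5628, -0.2308, 0.0357]
eef_rot: [0.691, 0.723, 0.0, 0.0]
ft_force: [-0.1, 0.5, 0.7]
opening: 0.0004
grasp_force: 0.5
```

carry_out([
  [0,-0.05,0,0],
  [0,0,0,0],
])

```text
time: 7.47
tcp_pos: [0.5627, -0.231, 0.0354]
eef_rot: [0.691, 0.723, 0.001, -0.001]
ft_force: [1.2, 5.2, 3.3]
opening: -0.0001
grasp_force: 2.4
```

Contact force is 5 N on the tag's free end. I'll follow the arc upward, using friction at the edge.

carry_out([
  [0,-0.02,0.15,0],
  [0,-0.02,0.15,0],
  [0,-0.03,0.15,0],
  [0,-0.05,0.15,0],
  [0,-0.06,0.14,0],
  [0,-0.06,0.14,0],
])

```text
time: 7.97
tcp_pos: [0.5626, -0.237, 0.0617]
eef_rot: [0.691, 0.723, 0.001, -0.002]
ft_force: [2.1, 6.8, 2.5]
opening: 0.0006
grasp_force: 3.5
```

```bash
python3 - <<'E'
from h import *
s=sensors.get_state();print(s['tcp_pos'],s['ft_force'])
p2,_=shot('side','s3'); b=p2[180:290,250:370,::-1]
cv2.imwrite('pics/m3.png',cv2.resize(b,None,fx=5,fy=5,interpolation=cv2.INTER_CUBIC))
E
```

```text
[ 0.56258181 -0.23697212  0.0617281 ] [2.09950278 6.75534494 2.45422352]
```

View pics/m3.png

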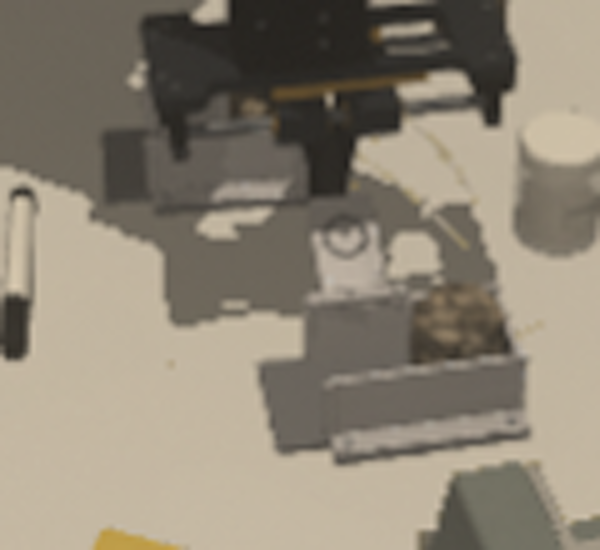

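The tag is lifting: its tip has moved 6 mm inward and 26 mm up, which is about 0.45 rad. I'll continue along the arc.

carry_out([
  [0,-0.075,0.13,0],
  [0,-0.075,0.13,0],
  [0,-0.095,0.115,0],
  [0,-0.095,0.115,0],
  [0,-0.11,0.1,0],
  [0,-0.11,0.1,0],
  [0,-0.125,0.083,0],
  [0,-0.125,0.083,0],
])

```text
time: 8.68
tcp_pos: [0.5624, -0.2649, 0.0872]
eef_rot: [0.691, 0.723, -0.0, 0.0]
ft_force: [0.7, 0.6, 0.4]
opening: 0.0007
grasp_force: 0.1
```

carry_out([
  [0,-0.2,0.06,0],
  [0,-0.2,0.05,0],
  [0,-0.2,0.02,0],
  [0,-0.25,0,0],
  [0,-0.25,0,0],
  [0,-0.25,0,0],
  [0,-0.25,0,0],
  [0,0,0,0],
  [0,0,0,0],
  [0,0,0,0],
])

```text
time: 9.52
tcp_pos: [0.5623, -0.3117, 0.0908]
eef_rot: [0.691, 0.723, 0.0, -0.0]
ft_force: [-0.4, 0.0, 0.3]
opening: 0.0008
grasp_force: 0.0
```

carry_out([
  [0,0.5,0.5,0],
  [0,0.5,0.8,0],
  [0,0.7,0.8,0],
  [-0.7,0,0.8,0],
  [-0.8,0,0.5,0],
  [-0.8,0,0,0],
  [-0.8,0,0,0],
  [0,0,0,0],
])

```text
time: 10.18
tcp_pos: [0.4651, -0.2587, 0.1932]
eef_rot: [0.691, 0.723, -0.001, -0.003]
ft_force: [-0.9, 0.4, 0.6]
opening: 0.0005
grasp_force: 0.0
```

```bash
python3 - <<'E'
from h import *
s=sensors.get_state();print(s['tcp_pos'],s['ft_force'],s['time'])
p,d=shot('top','t4'); a=p[160:245,330:430,::-1]; p2,_=shot('side','s4'); b=p2[180:290,250:370,::-1]
a=cv2.resize(a,None,fx=4,fy=4,interpolation=cv2.INTER_CUBIC);b=cv2.resize(b,(390,382))
m=np.zeros((400,800,3),np.uint8); m[:340,:400]=a[:382,:400];m[:382,405:795]=b;cv2.imwrite('pics/m4.png',m)
E
```

```text
[ 0.46508284 -0.2587464   0.19317837] [-0.91481302  0.43004943  0.5836114 ] 10.1833
```

View pics/m4.png

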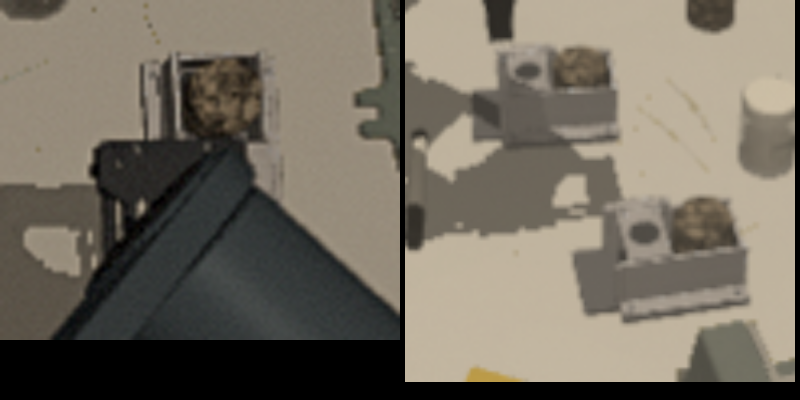

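The side view shows stall_1's tag flat with its disc up (645,233), and the core at the stop. I'll do a quick numeric check of the core position.

```bash
python3 - <<'E'
from h import *
d=np.load('pics/t4.npy'); vs,us=np.mgrid[165:200,374:398]; uv=np.c_[us.ravel(),vs.ravel()]
P=dep('top',uv,d); k=(P[:,2]>.05)&(P[:,2]<.065)
q=onz('top',uv[k],.057)[:,:2]*1000; print(cv2.minAreaRect(q.astype(np.float32)),q.min(0),q.max(0),k.sum()*0+np.median(q,0))
z=P[:,2].reshape(35,24)*1000
for r in range(5,35,2): print(165+r,z[r].round().astype(int))
E
```

```text
((612.0927734375, -333.0059509277344), (61.17787170410156, 59.41477966308594), 75.24198150634766) [ 578.61131722 -356.59289942] [ 641.47639648 -296.36014545] [ 617.42538736 -327.69658352]
170 [-3 -1  0 -5  1 -3  0 -3 -2 -1 -2  2  1  0 -3 -3 -1  0 -4  0 -5 -3 -1 -1]
172 [ 0  0  0  3  0 -1 -4 -1  0  2 -5  2 -4  0  0 -4 -2  1 -7 -1  0 47  1 -3]
174 [39 39 41 35 43 40 39 39 39 38 38 37 36 38 38 34 34 39 36 37 35 42 45  0]
176 [42  9 24 23 25 20 23 55 52 55 52 54 57 52 57 55 54 54 12 23 35 43 47  7]
178 [40  6  7  7 16 55 55 57 56 56 53 50 55 55 55 57 55 56 51 54 31 44 45  9]
180 [41  9  6 40 52 55 54 51 57 55 54 53 57 53 51 56 52 53 55 53 51 56 41  7]
182 [40 13 35 57 53 52 57 57 56 57 52 56 54 55 59 53 54 56 50 53 56 50 42  5]
184 [44 23 41 52 54 56 57 53 56 54 55 54 55 54 55 54 56 54 55 52 51 49 43  8]
186 [42 19 40 49 56 54 57 53 59 55 52 53 54 54 56 55 51 55 56 50 55 54 44  8]
188 [  43   14   28   42   50   49   53   55   55   52   57   59   54   56
   55   57   55 1094   55   55   54   38   44    8]
190 [40  5 16 26 44 43 55 55 54 52 52 54 54 59 52 55 56 56 56 43 27 38 49 44]
192 [42  6  6 11 20 28 34 40 50 55 53 53 56 55 53 51 55  5  0 16 25 40 47 43]
194 [ 49  47  52   5   5   5   8  15  25  24  28  28 300 304 304   2   2   3
   1  12  22  37  48  47]
196 [303 303 301 303 302 304 300 305 303 302 304 304 304 305 303 304 303 304
  52  49  53  52  53  54]
198 [305 305 302 305 305 303 304 301 299 506 494 512 520 516 514 304 305 304
  50  53  50  47  49  51]
```

```bash
python3 -c "
from cell import ticket; print(ticket.job_done())"
```

```text
the job is handed in; nothing more can be done
None
```

I pushed stall_1's core home against the end stop, flipped its tag flat across the mouth with the disc up, left everything else alone and handed the job in; the hand-in returned no verdict.

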